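# Unlock the dry box and hold its lid ajar

### The job

Take the key out of its stand, push it fully down into the slot of the dry box's turn latch and turn it clockwise (seen from above) as far as it goes, so that the latch tongue leaves the lid; leave the key in the latch. Then grip the lid by its black fin, pull it free of its sticky seal without throwing it wide open, and keep it ajar with its front edge raised about 4 cm. Finish while still holding the lid there; do not disturb the bottle, the cup or the timer.

Things in the scene. Friction and masses are not known exactly. Their poses are not given: they have to be found in the camera images.
- dry_box: white open-topped storage box, 180 (x) x 170 (y) x 60 mm, fixed to the worktop; origin under its centre on the worktop, z up, -x is the front (turned roughly to the robot). On the front stands a latch housing 62 x 52 mm, 50 mm high, reaching to x = -150 mm, with the turn latch on top
- lid (a joint): opening angle of the grey framed lid with clear window, rad: 0 shut, grows upward; 182 mm from hinge (at the box's back) to front edge, 174 mm wide, 350 g, falls shut if let go. A tight seal holds it: at the fin 10 to 13 N within the first 0.04 rad, dying away by 0.1 rad; then 2 to 3 N of weight and friction. Cannot pass 0.01 rad while the latch tongue lies over its edge
- lid_hinge (a point): point on the lid's hinge line, at the middle of the box's width: 88 mm behind the box's origin and 64 mm above the worktop; does not move with the lid
- lid_grip (a point): middle of the top of the black upright fin on the lid; fin 24 mm long (lid's x) x 12 mm thick (lid's y), to be pinched across the 12 mm. This point is 34 mm over the lid's top, 150 mm in front of the hinge line and 41 mm above it; moves with the lid, axes like the box's when shut
- lid_edge (a point): middle of the lid's front edge, at its upper side, 71 mm above the worktop when shut; moves with the lid, 182 mm in front of the hinge line
- latch (a joint): turn angle of the steel latch, rad, grows clockwise seen from above, stop at 1.4; at 0 the tongue points at the box's +x over the lid's edge, and from about 1.1 it is clear of it. Starts between 0 and 0.2. Friction 0.06 N m, stays where left
- latch_slot (a point): centre of the slot's mouth in the top of the round steel latch (40 mm across), 80 mm above the worktop, 122 mm in front of the box's origin; z up, its x axis is the slot's long way and points along the tongue (which reaches 45 mm from the axis, top 1.5 mm below the mouth). Slot 18.5 x 8.5 mm, 27 mm deep, mouth bevelled 2 mm; turns with the latch
- key: loose steel key, 35 to 70 g, upright in its stand; origin at the blade's lower end, z up. Blade 16 (x) x 6 (y) mm, 24 mm long, lowest 4 mm 13 x 4 mm; collar 26 mm across at z = 24 to 28 mm, rests on the latch when fully in; black flat handle 26 (x) x 12 (y) mm, z = 28 to 68 mm, pinched across the 12 mm. Same after a half turn about z
- key_stand: fixed white block 60 x 50 x 32 mm on a foot 72 x 62 mm that holds the key in a slot (blade 24 mm deep, collar resting on top at 32 mm); origin under its centre, x along the slot. Stands to the left or right of the box, the bottle on the other side
- bottle: bystander: brown reagent bottle with black cap, 48 mm across, 99 mm high, origin under its centre
- cup: bystander: white screw-lid specimen cup, 54 mm across, 78 mm high, origin under its centre
- timer: bystander: white timer, 62 x 62 x 16 mm, origin under its centre

How it is judged:
By the outcome, as a careful person would: the job done as asked, in the order asked, and still so for the second after the job is handed in, while the arm keeps its last pose, push and grip.
It also fails if it takes over 61 s, if anything falls off the work surface, if the arm or the gripper's body presses on something with over 40 N, if the wrist force passes 120 N, or if a joint passes its speed limit or range.

### The arm

A 7-joint arm with a two-finger parallel gripper is mounted at the origin on a cart in front of the work surface, level with it; the furniture and walls round the work are solid. World frame = base frame: x ahead of the robot, y to its left, z up, the work surface at z = 0. Lengths are in m, angles in rad, forces in N, time in s.
With the tool pointing down it reaches from about 0.425 to 0.875 m from the base axis. Payload 4.7 kg.
Tool frame: the origin (TCP) lies at the very end of the fingers, on their centre line; the grasp point (between the pads) lies 19 mm behind it; x points along the fingers, z is the direction in which the jaws open and shut, and the axes are right-handed (so a half turn about x gives the same grasp; the last joint's range is limited). The gripper opens to 87 mm and grips with 3 to 60 N. Pads are 19 mm wide; open, the fingers measure 117 mm over their backs; the gripper's body (75 mm by 190 mm) begins 51 mm behind the grasp point.
Start: joints at [1.267, 0.321, -0.07, 1.45, 0.023, 1.371, -0.057], TCP at [0.203, -0.617, 0.223] pointing down, gripper open.
Joint ranges: [-2.86, 2.86], [-0.3, 2.09], [-1.38, 1.24], [0.06, 2.45], [-1.56, 4.7], [0.09, 2.05], [-2.69, 2.69]. Speed limits (rad/s): [2.57, 2.57, 3.14, 3.14, 3.14, 3.14, 3.14].

### API

Orientations are given as a rotation vector (axis times angle).
In Python, from bench import telemetry, viewer, workorder gives the robot as it stands.
- The arm moves only by the shell command python3 -m creep 'ROWS' [FORCE]. ROWS is JSON, a list of rows, each an object of numbers: "fingers": the opening, from 0 (shut) to 1 (fully open); "x", "y", "z": the shift along the tool's x, y, z in units of 40 mm (1.0 is 40 mm); "twist": the turn about the tool's x in units of 5 degrees (1.0 is 5 degrees). In form: [{"fingers": .., "x": .., "y": .., "z": .., "twist": ..}, ...]. A call has 1 to 20 rows; each row is the pose to reach, as a shift and turn from the pose commanded when the call began, along the tool's axes at that moment; what a row does not reach only later rows make up. A row lasts 1/12 s, in which the tool goes at most 41.7 mm and 7.16 degrees, less where a joint would pass 70% of its speed; a pose out of reach is approached as far as the arm can. A call with a gripper value outside its range is refused whole. The fingers move at their own pace and stop on an object; FORCE is the grip in N (left out, the last holds). Time passes only in rows, so rows that repeat a pose let the fingers close. It gives the time, the measured TCP pose, the force and the opening at its end, in the units of the state.
- telemetry.get_state(): the state, without advancing time (a new reading comes with each control period).
- viewer.get_image(name): name is "scene" or "side" or "wrist"; returns a dict with "pixels" (400x640x3 uint8, red, green, blue), "z_map" (400x640 float32, m along the optical axis (not along the pixel's ray), 0 where there is no reading), "K" (3x3 intrinsics, pixels), "dist_coeffs" ([k1, k2, p1, p2, k3] as OpenCV has them; the pictures are not rectified), "xyz" and "attitude" of the camera in the world. Camera axes: x right, y up, looking along -z (the intrinsics and any distortion apply to the point x, -y, -z); pixel columns grow to the right and rows downward; lengths in m; the calibration is good to about 2 mm. A picture is of the moment at which its call begins.
- workorder.close_job(): hands the job in, once; it reports no verdict.
The state is a dict: "time": time; "joint_positions": joint angles; "qd": joint speeds; "joint_torque": joint torques, N m; "position": TCP position; "tool_rot": TCP orientation; "ft_force": force on the tool from outside, world axes, zero at the start; "torque": the same for the moment, N m; "grip_width": opening from 0.0 (shut) to 1.0 (fully open).
Only numpy, scipy, OpenCV 4.12 (cv2) and the standard library are available. Lean on these libraries where they do the work, as an engineer would, in place of code of your own. Each camera call takes 0.05 s, during which the arm holds its last target.

## Working session

There is one attempt and no reset: what is moved stays moved. The work goes in short steps, Python scripts to look and compute and a shell command to move; the robot and the scene stay as the last step left them, time stands still between calls to the robot, and variables do not carry over. Pictures are saved under pics/ and viewed, and the job is handed in when it is done.

```bash
ls; mkdir -p pics; python3 - <<'E'
from bench import telemetry, viewer
import cv2
s=telemetry.get_state()
for k,v in s.items(): print(k,v)
for n in ["scene","side","wrist"]:
    d=viewer.get_image(n)
    cv2.imwrite(f"pics/{n}0.png",d["pixels"][:,:,::-1])
    print(n,d["K"],d["dist_coeffs"],d["xyz"],d["attitude"])
E
```

```text
pics
time 0.0
joint_positions [ 1.26708053  0.32183238 -0.07007435  1.45167902  0.02262661  1.37079094
 -0.05691831]
qd [ 0.00083987  0.00073199 -0.00169599  0.00216822  0.00037932  0.00085203
 -0.00101558]
joint_torque [-4.50955504e-04 -4.91294968e+01 -4.04618857e-01 -3.12530065e+01
 -6.41140994e-02  4.37477406e-02  2.22870767e-04]
position [ 0.20288412 -0.61694249  0.22145333]
tool_rot [ 0.97304062  1.34462911 -0.97134665]
ft_force [ 0.47578928 -0.95650115 -0.37652768]
torque [0.00492134 0.02980327 0.06224142]
grip_width 0.9971880452557588
scene [[452.45670326   0.         313.48207932]
 [  0.         452.45670326 207.11040395]
 [  0.           0.           1.        ]] [-0.00945341  0.          0.          0.          0.        ] [-0.71205023  0.07262285  0.72496832] [ 0.88269231 -0.86331879 -1.39689793]
side [[489.97512231   0.         318.93625176]
 [  0.         489.97512231 199.97689074]
 [  0.           0.           1.        ]] [-0.03162301  0.          0.          0.          0.        ] [-0.85584505  0.42445389  0.8725819 ] [ 0.75857979 -0.95530486 -1.61374263]
wrist [[285.83172944   0.         321.00835126]
 [  0.         285.83172944 203.38774185]
 [  0.           0.           1.        ]] [-0.00361043  0.          0.          0.          0.        ] [ 0.27016708 -0.59408586  0.38402952] [-0.2296495   0.16804005 -1.24379236]
```

View pics/scene0.png

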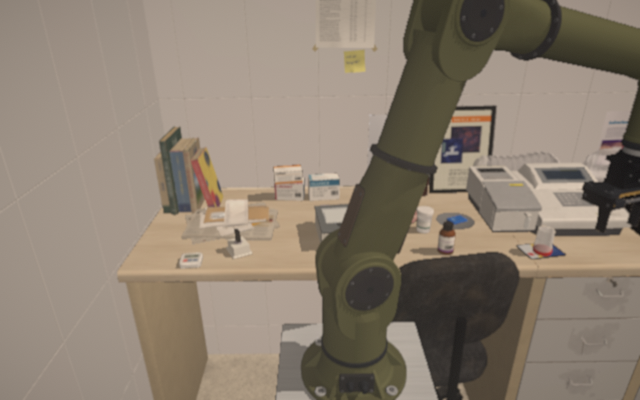

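View pics/side0.png

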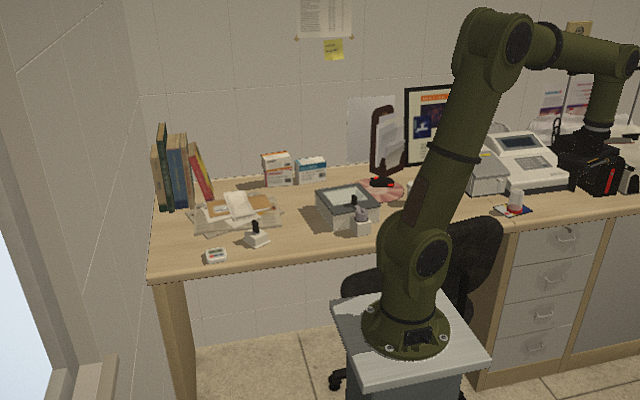

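View pics/wrist0.png

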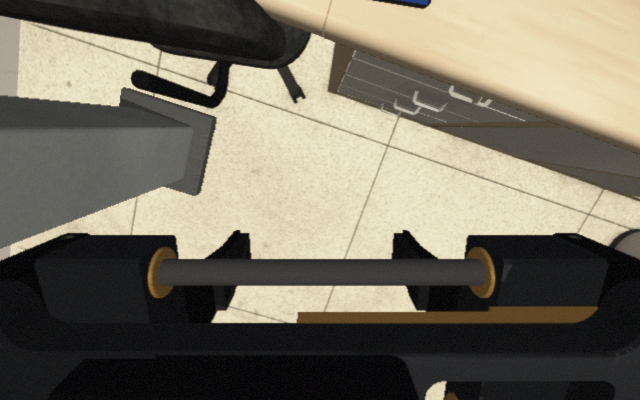

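The side view shows the key in its stand at (257,235), the box at (348,205), the latch at (360,222), and the timer at (215,256). In the scene view the bottle is at (447,238) and the cup at (424,220). I'll get coarse positions first.

```bash
cat > h.py <<'E'
import numpy as np, cv2
from scipy.spatial.transform import Rotation as R
from bench import telemetry, viewer
class Cam:
    def __init__(s,n):
        d=viewer.get_image(n); s.d=d; s.rgb=d["pixels"]; s.z=d["z_map"]; s.K=np.array(d["K"]); s.D=np.array(d["dist_coeffs"])
        s.t=np.array(d["xyz"]); s.R=R.from_rotvec(d["attitude"]).as_matrix()@np.diag([1,-1,-1.])
    def ray(s,uv):
        p=cv2.undistortPoints(np.array(uv,float).reshape(-1,1,2),s.K,s.D).reshape(-1,2)
        return np.c_[p,np.ones(len(p))]@s.R.T
    def plane(s,uv,z):
        r=s.ray(uv); return s.t+r*((z-s.t[2])/r[:,2])[:,None]
    def cloud(s):
        v,u=np.mgrid[0:400,0:640]
        r=s.ray(np.c_[u.ravel(),v.ravel()]); 
        P=s.t+r*s.z.reshape(-1,1); P[s.z.ravel()==0]=np.nan
        return P.reshape(400,640,3)
    def proj(s,P):
        q=(np.array(P,float).reshape(-1,3)-s.t)@s.R
        return cv2.projectPoints(q,np.zeros(3),np.zeros(3),s.K,s.D)[0].reshape(-1,2)
def save(n,img,up=1,box=None):
    if box: img=img[box[1]:box[3],box[0]:box[2]]
    img=cv2.resize(img,None,fx=up,fy=up,interpolation=cv2.INTER_CUBIC)
    cv2.imwrite("pics/"+n+".png",img[:,:,::-1])
def tool():
    s=telemetry.get_state(); return np.array(s["position"]),R.from_rotvec(s["tool_rot"]).as_matrix(),s
E
python3 - <<'E'
from h import *
np.set_printoptions(precision=3,suppress=True)
c=Cam("side"); P=c.cloud()
save("sidez",c.rgb,4,(190,170,390,280))
for uv in [(257,235),(255,227),(348,195),(360,222),(361,212),(354,200),(215,256),(230,275),(317,192),(344,185),(378,206)]:
    print(uv,P[uv[1],uv[0]])
s=Cam("scene"); Q=s.cloud()
for uv in [(238,245),(238,235),(191,261),(447,238),(424,220),(330,215)]: print(uv,Q[uv[1],uv[0]])
p,T,st=tool(); print(T)
w=Cam("wrist"); print(T.T@w.R, T.T@(w.t-p))
E
```

```text
(257, 235) [0.467 0.311 0.034]
(255, 227) [0.477 0.315 0.058]
(348, 195) [ 0.59  -0.025  0.07 ]
(360, 222) [ 0.439 -0.021  0.05 ]
(361, 212) [ 0.447 -0.026  0.082]
(354, 200) [ 0.504 -0.02   0.097]
(215, 256) [0.407 0.448 0.016]
(230, 275) [ 0.971  0.404 -0.479]
(317, 192) [0.632 0.076 0.074]
(344, 185) [ 0.664 -0.032  0.073]
(378, 206) [ 0.5   -0.104  0.065]
(238, 245) [0.47  0.31  0.031]
(238, 235) [0.477 0.309 0.062]
(191, 261) [0.409 0.44  0.015]
(447, 238) [ 0.444 -0.31   0.061]
(424, 220) [nan nan nan]
(330, 215) [0.591 0.028 0.067]
[[-0.     0.95   0.312]
 [ 0.001  0.312 -0.95 ]
 [-1.    -0.    -0.001]]
[[-0.    -0.263  0.965]
 [ 0.001 -0.965 -0.263]
 [ 1.     0.001  0.001]] [-0.162  0.071 -0.001]
```

View pics/sidez.png

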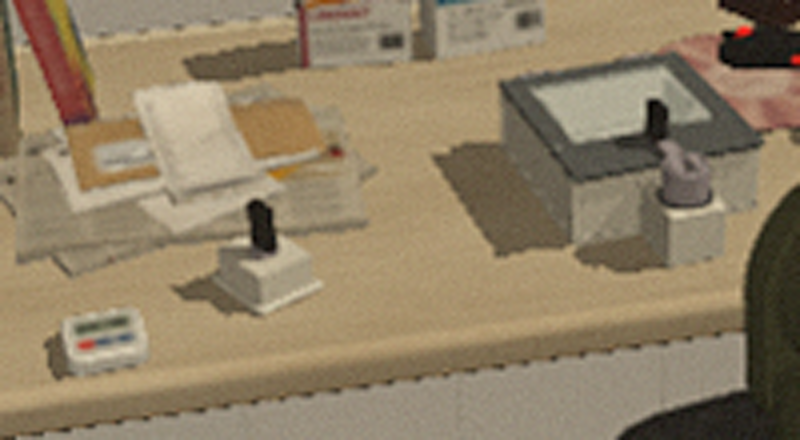

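```bash
python3 - <<'E'
from h import *
np.set_printoptions(precision=2,suppress=True)
for n in("scene",):
    Q=Cam(n).cloud().reshape(-1,3)
    for y in np.arange(-.8,.5,.1):
        print("%.1f"%y,[ "%.2f"%np.nanmax(np.r_[Q[(abs(Q[:,0]-x)<.05)&(abs(Q[:,1]-y)<.05)&(Q[:,2]<.6)][:,2],-9]) for x in np.arange(.2,1.,.1)])
E
```

```text
-0.8 ['-9.00', '-9.00', '0.01', '0.08', '0.11', '0.14', '0.15', '0.16']
-0.7 ['0.30', '-9.00', '0.01', '0.08', '0.11', '0.14', '0.15', '0.15']
-0.6 ['0.56', '-9.00', '0.08', '0.12', '0.14', '0.14', '0.14', '0.33']
-0.5 ['0.58', '0.06', '0.05', '0.12', '0.14', '0.14', '0.14', '0.33']
-0.4 ['-9.00', '0.08', '0.07', '0.00', '0.01', '0.01', '0.00', '0.33']
-0.3 ['-0.08', '0.07', '0.08', '0.10', '0.08', '0.01', '0.00', '0.06']
-0.2 ['-0.00', '0.07', '0.00', '0.00', '0.00', '-9.00', '-9.00', '-9.00']
-0.1 ['-9.00', '0.06', '-9.00', '-9.00', '-9.00', '-9.00', '-9.00', '0.00']
-0.0 ['-9.00', '-9.00', '-9.00', '0.07', '0.07', '0.07', '0.09', '0.09']
0.1 ['-0.00', '-9.00', '0.00', '0.07', '0.07', '0.07', '0.09', '0.12']
0.2 ['-9.00', '-9.00', '0.00', '0.01', '0.02', '0.03', '0.12', '0.12']
0.3 ['-9.00', '-9.00', '0.03', '0.08', '0.04', '0.05', '0.05', '0.00']
0.4 ['-9.00', '-9.00', '0.02', '0.02', '0.04', '0.08', '0.09', '0.09']
```

Everything on the path is below 0.15 m, so it's clear to travel at z of about 0.27.

```bash
python3 -m creep '[{"fingers":1,"x":-0.6,"y":0.5,"z":-0.3,"twist":0},{"fingers":1,"x":-1.2,"y":1.1,"z":-0.8,"twist":0},{"fingers":1,"x":-1.25,"y":2,"z":-1.4,"twist":0},{"fingers":1,"x":-1.25,"y":2.8,"z":-2,"twist":0},{"fingers":1,"x":-1.25,"y":3.6,"z":-2.5,"twist":0},{"fingers":1,"x":-1.25,"y":4.4,"z":-3,"twist":0},{"fingers":1,"x":-1.25,"y":5.2,"z":-3.6,"twist":0},{"fingers":1,"x":-1.25,"y":6,"z":-4.1,"twist":0},{"fingers":1,"x":-1.25,"y":6.8,"z":-4.7,"twist":0},{"fingers":1,"x":-1.25,"y":7.6,"z":-5.2,"twist":0},{"fingers":1,"x":-1.25,"y":8.4,"z":-5.8,"twist":0},{"fingers":1,"x":-1.25,"y":9.2,"z":-6.3,"twist":0},{"fingers":1,"x":-1.25,"y":10,"z":-6.9,"twist":0},{"fingers":1,"x":-1.25,"y":10.8,"z":-7.4,"twist":0},{"fingers":1,"x":-1.25,"y":11.6,"z":-7.9,"twist":0},{"fingers":1,"x":-1.25,"y":12.1,"z":-8.3,"twist":0},{"fingers":1,"x":-1.25,"y":12.1,"z":-8.3,"twist":0}]'
python3 - <<'E'
from h import *
np.set_printoptions(precision=3,suppress=True)
p,T,s=tool(); print(p,s["joint_positions"]);print(T)
w=Cam("wrist"); save("w1",w.rgb)
d=np.array([.475,.312,.25])-p
print(T.T@d/.04)
E
```

```text
time: 1.77
position: [0.5621, -0.143, 0.2726]
tool_rot: [0.968, 1.348, -0.96]
ft_force: [-1.5, -0.1, 0.5]
grip_width: 1.0
[ 0.562 -0.143  0.273] [ 0.648  0.185 -0.507  1.541  0.086  1.438 -1.105]
[[ 0.002  0.947  0.322]
 [ 0.004  0.322 -0.947]
 [-1.     0.003 -0.003]]
[  0.608   1.606 -11.467]
```

View pics/w1.png

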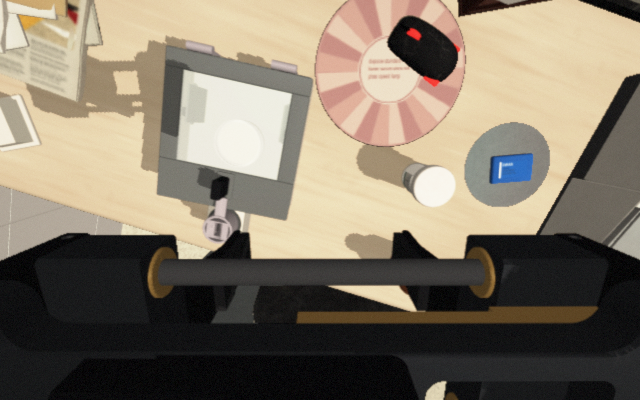

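The wrist view shows the latch at (220,226), the fin at (219,187), lid corners near (165,45), (312,75), (290,218) and (157,196), and the cup at (433,186). Next I move over the key.

```bash
python3 -m creep '[{"fingers":1,"x":0.1,"y":0.1,"z":-0.6,"twist":0},{"fingers":1,"x":0.2,"y":0.2,"z":-1.5,"twist":0},{"fingers":1,"x":0.2,"y":0.4,"z":-2.5,"twist":0},{"fingers":1,"x":0.3,"y":0.5,"z":-3.5,"twist":0},{"fingers":1,"x":0.3,"y":0.6,"z":-4.5,"twist":0},{"fingers":1,"x":0.4,"y":0.8,"z":-5.5,"twist":0},{"fingers":1,"x":0.4,"y":0.9,"z":-6.5,"twist":0},{"fingers":1,"x":0.5,"y":1.1,"z":-7.5,"twist":0},{"fingers":1,"x":0.5,"y":1.2,"z":-8.5,"twist":0},{"fingers":1,"x":0.6,"y":1.3,"z":-9.5,"twist":0},{"fingers":1,"x":0.6,"y":1.5,"z":-10.4,"twist":0},{"fingers":1,"x":0.6,"y":1.6,"z":-11.2,"twist":0},{"fingers":1,"x":0.6,"y":1.6,"z":-11.5,"twist":0},{"fingers":1,"x":0.6,"y":1.6,"z":-11.5,"twist":0},{"fingers":1,"x":0.6,"y":1.6,"z":-11.5,"twist":0}]'
python3 - <<'E'
from h import *
np.set_printoptions(precision=3,suppress=True)
p,T,s=tool(); print(p,s["joint_positions"]);print(T)
w=Cam("wrist"); save("w2",w.rgb)
save("w2z",w.rgb,5,(250,110,390,220))
E
```

```text
time: 3.07
position: [0.4765, 0.305, 0.2483]
tool_rot: [0.971, 1.342, -0.973]
ft_force: [0.9, 0.4, 0.5]
grip_width: 1.0
[0.477 0.305 0.248] [ 0.122  0.214 -0.847  1.603  0.163  1.399 -1.994]
[[ 0.     0.95   0.312]
 [-0.001  0.312 -0.95 ]
 [-1.    -0.     0.001]]
```

View pics/w2.png

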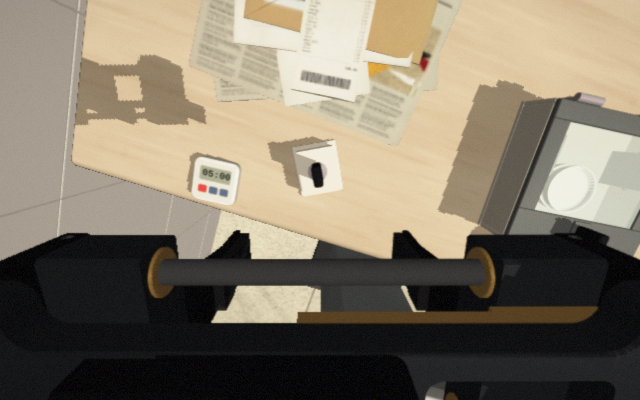

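View pics/w2z.png

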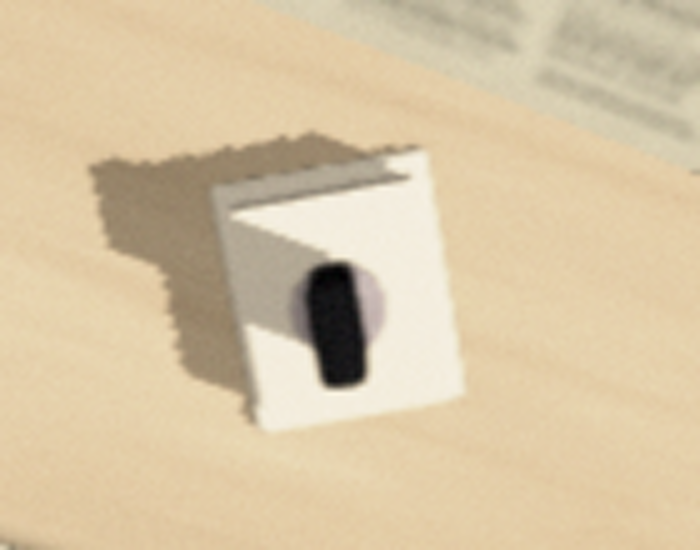

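The key handle is at (317,175), with its long side 8–10° off image vertical. The stand lies around (296–342, 140–195). Measuring both now.

```bash
python3 - <<'E'
from h import *
np.set_printoptions(precision=4,suppress=True)
p,T,s=tool(); w=Cam("wrist"); P=w.cloud()
sub=np.zeros((400,640),bool); sub[130:210,280:360]=1
g=w.rgb.max(2)
blk=(g<50)&sub
print(blk.sum(), np.nanpercentile(P[blk][:,2],[5,50,95]))
top=blk&(abs(P[:,:,2]-.076)<.006)
print("top px",top.sum(), P[top].mean(0))
# black mask pixel rect -> plane
ys,xs=np.nonzero(blk)
for z in (.076,.056):
    q=w.plane(np.c_[xs,ys],z); rect=cv2.minAreaRect((q[:,:2]*1000).astype(np.float32)); print(z,rect)
q=P[top]; rect=cv2.minAreaRect((q[:,:2]*1000).astype(np.float32)); print("depth",rect)
# collar: greyish purple ring / stand top
h=P[:,:,2]
st=sub&(abs(h-.032)<.006); q=P[st]; rect=cv2.minAreaRect((q[:,:2]*1000).astype(np.float32)); print("stand depth",rect, q[:,2].mean())
white=sub&(w.rgb.min(2)>205)
# principal dirs
R_=T
c=(q[:,:2].mean(0)); print(c)
E
```

```text
199 [0.062  0.076  0.0773]
top px 181 [0.4878 0.3149 0.0759]
0.076 ((488.6124572753906, 315.2667236328125), (27.081750869750977, 10.916210174560547), 28.811880111694336)
0.056 ((485.2806701660156, 314.5556335449219), (28.69989013671875, 11.568459510803223), 28.81214141845703)
depth ((487.07672119140625, 314.49273681640625), (23.954954147338867, 11.013422966003418), 28.343162536621094)
stand depth ((486.19964599609375, 313.8114013671875), (60.197818756103516, 50.05388641357422), 28.729751586914062) 0.03255224313409819
[0.488  0.3144]
```

The key is at (0.487, 0.314) with its long axis at 28.7° in the world. The depth rectangle (24×11) and the stand rectangle (60×50) agree on that. To keep joint 7 in range for the clockwise turn later, I'll use the half-turned grasp, which means turning the tool by +169.5°.

```bash
python3 -m creep '[{"fingers":1,"x":0,"y":0.1,"z":0,"twist":-1},{"fingers":1,"x":0,"y":0.2,"z":-0.1,"twist":-2.4},{"fingers":1,"x":0,"y":0.32,"z":-0.13,"twist":-3.8},{"fingers":1,"x":0,"y":0.32,"z":-0.13,"twist":-5.2},{"fingers":1,"x":0,"y":0.32,"z":-0.13,"twist":-6.6},{"fingers":1,"x":0,"y":0.32,"z":-0.13,"twist":-8},{"fingers":1,"x":0,"y":0.32,"z":-0.13,"twist":-9.4},{"fingers":1,"x":0,"y":0.32,"z":-0.13,"twist":-10.8},{"fingers":1,"x":0,"y":0.32,"z":-0.13,"twist":-12.2},{"fingers":1,"x":0,"y":0.32,"z":-0.13,"twist":-13.6},{"fingers":1,"x":0,"y":0.32,"z":-0.13,"twist":-15},{"fingers":1,"x":0,"y":0.32,"z":-0.13,"twist":-16.4},{"fingers":1,"x":0,"y":0.32,"z":-0.13,"twist":-17.8},{"fingers":1,"x":0,"y":0.32,"z":-0.13,"twist":-19.2},{"fingers":1,"x":0,"y":0.32,"z":-0.13,"twist":-20.6},{"fingers":1,"x":0,"y":0.32,"z":-0.13,"twist":-22},{"fingers":1,"x":0,"y":0.32,"z":-0.13,"twist":-23.4},{"fingers":1,"x":0,"y":0.32,"z":-0.13,"twist":-24.8},{"fingers":1,"x":0,"y":0.32,"z":-0.13,"twist":-26.2},{"fingers":1,"x":0,"y":0.32,"z":-0.13,"twist":-27.6}]'
python3 -m creep '[{"fingers":1,"x":0,"y":0,"z":0,"twist":-1.4},{"fingers":1,"x":0,"y":0,"z":0,"twist":-2.8},{"fingers":1,"x":0,"y":0,"z":0,"twist":-4.2},{"fingers":1,"x":0,"y":0,"z":0,"twist":-5.6},{"fingers":1,"x":0,"y":0,"z":0,"twist":-6.3},{"fingers":1,"x":0,"y":0,"z":0,"twist":-6.3},{"fingers":1,"x":0,"y":0,"z":0,"twist":-6.3}]'
python3 - <<'E'
from h import *
np.set_printoptions(precision=4,suppress=True)
p,T,s=tool(); print(p,s["joint_positions"]); print(T,np.degrees(np.arctan2(T[1,1],T[0,1])))
w=Cam("wrist"); P=w.cloud(); save("w3",w.rgb)
q=w.proj([[.487,.3143,.076]])[0]; print(q)
sub=np.zeros((400,640),bool); u,v=q.astype(int); sub[v-35:v+25,u-40:u+40]=1
blk=(w.rgb.max(2)<50)&sub; top=blk&(abs(P[:,:,2]-.076)<.006)
print(cv2.minAreaRect((P[top][:,:2]*1000).astype(np.float32)))
st=sub&(abs(P[:,:,2]-.032)<.006);print(cv2.minAreaRect((P[st][:,:2]*1000).astype(np.float32)))
E
```

```text
time: 4.83
position: [0.4882, 0.3123, 0.2482]
tool_rot: [-0.901, 1.378, 0.898]
ft_force: [-0.0, -0.5, -0.0]
grip_width: 0.997
time: 5.42
position: [0.4878, 0.3131, 0.2482]
tool_rot: [-1.305, 1.146, 1.303]
ft_force: [0.5, 0.3, -0.2]
grip_width: 0.997
[0.4878 0.3131 0.2482] [ 0.402   0.447  -1.3252  1.5624  0.4359  1.4742  0.7571]
[[ 0.0002 -0.9916 -0.129 ]
 [-0.0014 -0.129   0.9916]
 [-1.      0.     -0.0015]] -172.58953476905563
[321.6008 188.0046]
((484.91766357421875, 315.0396423339844), (23.741933822631836, 11.113304138183594), 28.500221252441406)
((486.038330078125, 315.24090576171875), (60.264366149902344, 49.903316497802734), 28.742015838623047)
```

View pics/w3.png

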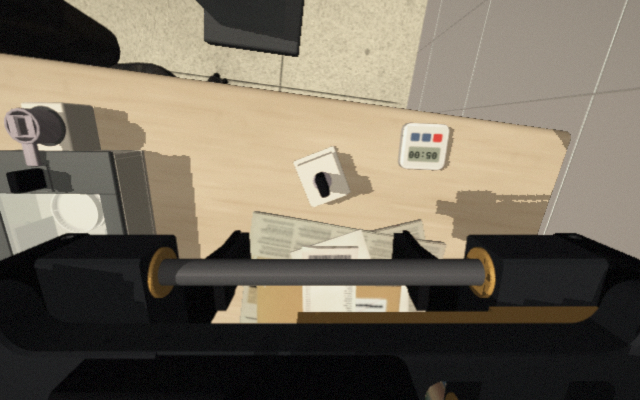

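Yaw is short by 21°, because the joint-rate limits held back some of the turn. I'll correct that and the offset, then descend.

```bash
python3 -m creep '[{"fingers":1,"x":0.3,"y":0.04,"z":0.04,"twist":-1.2},{"fingers":1,"x":0.9,"y":0.04,"z":0.04,"twist":-2.4},{"fingers":1,"x":1.5,"y":0.04,"z":0.04,"twist":-3.4},{"fingers":1,"x":2.1,"y":0.04,"z":0.04,"twist":-4.24},{"fingers":1,"x":2.6,"y":0.04,"z":0.04,"twist":-4.24},{"fingers":1,"x":2.9,"y":0.04,"z":0.04,"twist":-4.24},{"fingers":1,"x":2.9,"y":0.04,"z":0.04,"twist":-4.24},{"fingers":1,"x":2.9,"y":0.04,"z":0.04,"twist":-4.24}]'
python3 - <<'E'
from h import *
np.set_printoptions(precision=4,suppress=True)
p,T,s=tool(); print(p,s["joint_positions"]); print(T,np.degrees(np.arctan2(T[1,1],T[0,1])))
w=Cam("wrist"); P=w.cloud(); save("w4",w.rgb)
q=w.proj([[.487,.3143,.076]])[0]; print(q)
sub=np.zeros((400,640),bool); u,v=q.astype(int); sub[v-60:v+60,u-90:u+90]=1
blk=(w.rgb.max(2)<50)&sub; top=blk&(abs(P[:,:,2]-.076)<.006)
print(cv2.minAreaRect((P[top][:,:2]*1000).astype(np.float32)))
d=np.array([.4861,.3145,.042])-p; print(T.T@d/.04)
E
```

```text
time: 6.13
position: [0.4851, 0.3161, 0.1327]
tool_rot: [-1.57, 0.928, 1.57]
ft_force: [1.2, 0.8, 1.0]
grip_width: 1.004
[0.4851 0.3161 0.1327] [ 0.3699  0.5713 -1.2963  1.7142  0.5702  1.3027  1.0277]
[[-0.0002 -0.876  -0.4823]
 [-0.0004 -0.4823  0.876 ]
 [-1.      0.0004 -0.0002]] -151.16355669697754
[316.3448 219.622 ]
((484.8231506347656, 314.1270751953125), (23.758127212524414, 10.584830284118652), 28.92063331604004)
[ 2.2669 -0.0036 -0.0481]
```

View pics/w4.png

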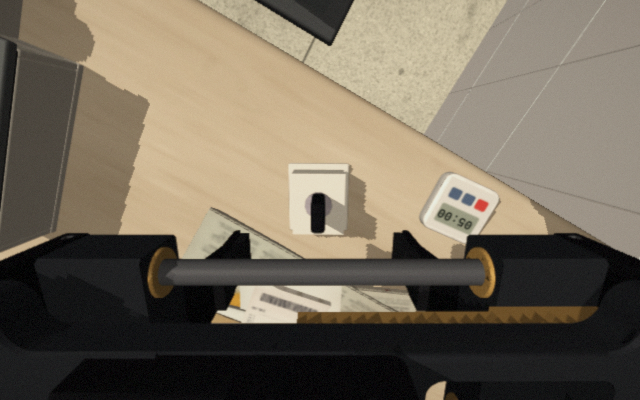

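The key is aligned upright in the image at (318,212), between the fingers. I'll descend and close.

```bash
python3 -m creep '[{"fingers":1,"x":0.4,"y":0,"z":-0.05,"twist":0},{"fingers":1,"x":0.9,"y":0,"z":-0.05,"twist":0},{"fingers":1,"x":1.4,"y":0,"z":-0.05,"twist":0},{"fingers":1,"x":1.8,"y":0,"z":-0.05,"twist":0},{"fingers":1,"x":2.1,"y":0,"z":-0.05,"twist":0},{"fingers":1,"x":2.27,"y":0,"z":-0.05,"twist":0},{"fingers":1,"x":2.27,"y":0,"z":-0.05,"twist":0},{"fingers":0.5,"x":2.27,"y":0,"z":-0.05,"twist":0},{"fingers":0.2,"x":2.27,"y":0,"z":-0.05,"twist":0},{"fingers":0,"x":2.27,"y":0,"z":-0.05,"twist":0},{"fingers":0,"x":2.27,"y":0,"z":-0.05,"twist":0},{"fingers":0,"x":2.27,"y":0,"z":-0.05,"twist":0},{"fingers":0,"x":2.27,"y":0,"z":-0.05,"twist":0},{"fingers":0,"x":2.27,"y":0,"z":-0.05,"twist":0},{"fingers":0,"x":2.27,"y":0,"z":-0.05,"twist":0},{"fingers":0,"x":2.27,"y":0,"z":-0.05,"twist":0}]' 25
python3 - <<'E'
from h import *
np.set_printoptions(precision=4,suppress=True)
p,T,s=tool(); print(p,s["joint_positions"],s["torque"]); print(np.degrees(np.arctan2(T[1,1],T[0,1])),s["grip_width"]*87)
E
```

```text
time: 7.52
position: [0.4859, 0.3146, 0.0417]
tool_rot: [-1.57, 0.927, 1.57]
ft_force: [-0.2, 0.1, -0.7]
grip_width: 0.397
[0.4859 0.3146 0.0417] [ 0.3041  0.6586 -1.195   1.7962  0.6687  1.1641  0.9683] [ 0.111  -0.1294  0.0147]
-151.09421770736557 34.581166391046814
```

Not closed yet, so I'll give it more rows.

```bash
python3 -m creep '[{"fingers":0,"x":0,"y":0,"z":0,"twist":0},{"fingers":0,"x":0,"y":0,"z":0,"twist":0},{"fingers":0,"x":0,"y":0,"z":0,"twist":0},{"fingers":0,"x":0,"y":0,"z":0,"twist":0},{"fingers":0,"x":0,"y":0,"z":0,"twist":0},{"fingers":0,"x":0,"y":0,"z":0,"twist":0},{"fingers":0,"x":0,"y":0,"z":0,"twist":0},{"fingers":0,"x":0,"y":0,"z":0,"twist":0}]' 30
python3 - <<'E'
from h import *
np.set_printoptions(precision=4,suppress=True)
p,T,s=tool(); print(p,s["joint_positions"],s["torque"]); print(np.degrees(np.arctan2(T[1,1],T[0,1])),s["grip_width"]*87)
E
```

```text
time: 8.18
position: [0.486, 0.3144, 0.0417]
tool_rot: [-1.571, 0.927, 1.57]
ft_force: [0.2, -0.7, -0.3]
grip_width: 0.136
[0.486  0.3144 0.0417] [ 0.3041  0.6586 -1.1948  1.7962  0.6689  1.1642  0.9683] [-0.0872 -0.189   0.0263]
-151.100307787378 11.8347072765655
```

Gripped at 11.8 mm. Now lift straight up.

```bash
python3 -m creep '[{"fingers":0,"x":-0.1,"y":0,"z":0,"twist":0},{"fingers":0,"x":-0.3,"y":0,"z":0,"twist":0},{"fingers":0,"x":-0.6,"y":0,"z":0,"twist":0},{"fingers":0,"x":-1,"y":0,"z":0,"twist":0},{"fingers":0,"x":-1.5,"y":0,"z":0,"twist":0},{"fingers":0,"x":-2.1,"y":0,"z":0,"twist":0},{"fingers":0,"x":-2.8,"y":0,"z":-0.2,"twist":0.2},{"fingers":0,"x":-3.4,"y":0.2,"z":-0.8,"twist":0.6},{"fingers":0,"x":-4,"y":0.5,"z":-1.5,"twist":1.2},{"fingers":0,"x":-4.5,"y":1,"z":-2.3,"twist":2},{"fingers":0,"x":-4.9,"y":1.5,"z":-3.1,"twist":2.6},{"fingers":0,"x":-5,"y":1.9,"z":-4,"twist":3.2},{"fingers":0,"x":-5,"y":2.3,"z":-4.9,"twist":3.6},{"fingers":0,"x":-5,"y":2.7,"z":-5.8,"twist":3.8},{"fingers":0,"x":-5,"y":3.1,"z":-6.6,"twist":3.8},{"fingers":0,"x":-5,"y":3.4,"z":-7.3,"twist":3.8},{"fingers":0,"x":-5,"y":3.5,"z":-7.6,"twist":3.8},{"fingers":0,"x":-5,"y":3.5,"z":-7.6,"twist":3.8},{"fingers":0,"x":-5,"y":3.5,"z":-7.6,"twist":3.8}]' 30
python3 - <<'E'
from h import *
np.set_printoptions(precision=4,suppress=True)
p,T,s=tool(); print(p,s["joint_positions"]); print(np.degrees(np.arctan2(T[1,1],T[0,1])),s["grip_width"]*87)
w=Cam("wrist"); save("w5",w.rgb)
E
```

```text
time: 9.77
position: [0.5105, -0.0177, 0.2424]
tool_rot: [-1.335, 1.121, 1.336]
ft_force: [-0.4, 1.4, -0.1]
grip_width: 0.135
[ 0.5105 -0.0177  0.2424] [ 1.211   0.1483 -1.3103  1.7296  0.145   1.3748  1.6193]
-170.0651097373729 11.729107197282705
```

View pics/w5.png

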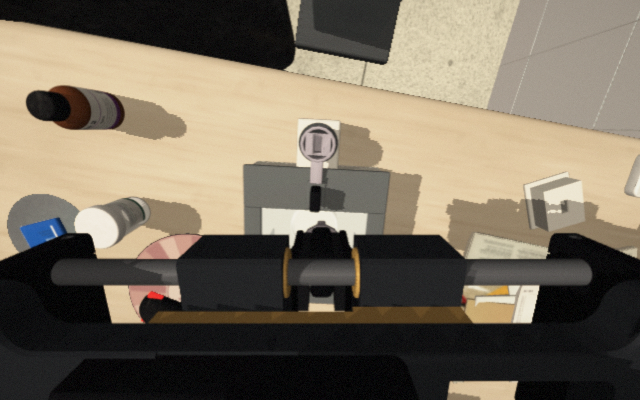

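The latch disc is at (319,142) with its tongue pointing down the image over the lid edge. The fin is at (316,195) and the lid's front corners at (245,165) and (389,170). Zooming in to measure.

```bash
python3 - <<'E'
from h import *
np.set_printoptions(precision=4,suppress=True)
w=Cam("wrist"); P=w.cloud()
save("w5z",w.rgb,8,(280,110,360,180))
sub=np.zeros((400,640),bool); sub[110:165,285:355]=1
m=sub&(abs(P[:,:,2]-.08)<.006)
ys,xs=np.nonzero(m); q=P[m]; print(m.sum(),q.mean(0))
disc=(m&(np.arange(400)[:,None]<164)).astype(np.uint8)
print("encl",cv2.minEnclosingCircle((q[:,:2]*1000).astype(np.float32)))
# lid front edge: points z ~.071 on grey
lid=(abs(P[:,:,2]-.071)<.005); lid[:165]=0; lid[230:]=0; lid[:,:240]=0; lid[:,395:]=0
n,lab,st,_=cv2.connectedComponentsWithStats(lid.astype(np.uint8))
i=1+st[1:,4].argmax(); L=lab==i
q=P[L]; r=cv2.minAreaRect((q[:,:2]*1000).astype(np.float32)); print("lid",r,q[:,2].mean(), st[i])
print(cv2.boxPoints(r))
# housing top z=.05
hm=(abs(P[:,:,2]-.05)<.005)&sub; r=cv2.minAreaRect((P[hm][:,:2]*1000).astype(np.float32)); print("housing",r)
E
```

```text
780 [ 0.4602 -0.0291  0.0798]
encl ((461.12347412109375, -29.404830932617188), 21.572978973388672)
lid ((525.4820556640625, -21.913253784179688), (80.62680053710938, 173.6765594482422), 8.45820140838623) 0.07090138849620121 [ 242  165  146   65 8228]
[[ 472.8343   58.0509]
 [ 498.3799 -113.7366]
 [ 578.1298 -101.8774]
 [ 552.5842   69.9101]]
housing ((458.4269104003906, -29.183378219604492), (55.15858840942383, 52.16058349609375), 8.662483215332031)
```

View pics/w5z.png

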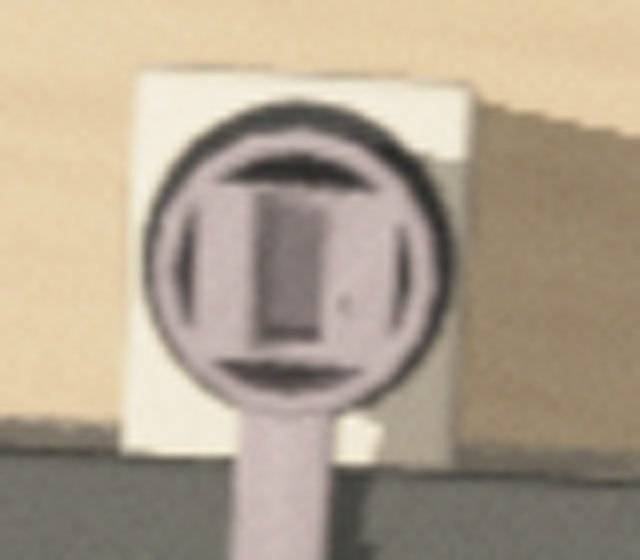

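Box yaw is about 8.5° and the latch is near (0.459, -0.030). I'll move closer before measuring it finely.

```bash
python3 -m creep '[{"fingers":0,"x":0.4,"y":0.1,"z":0,"twist":0},{"fingers":0,"x":1,"y":0.2,"z":-0.1,"twist":0},{"fingers":0,"x":1.5,"y":0.31,"z":-0.12,"twist":0},{"fingers":0,"x":1.8,"y":0.31,"z":-0.12,"twist":0},{"fingers":0,"x":1.93,"y":0.31,"z":-0.12,"twist":0},{"fingers":0,"x":1.93,"y":0.31,"z":-0.12,"twist":0},{"fingers":0,"x":1.93,"y":0.31,"z":-0.12,"twist":0}]'
python3 - <<'E'
from h import *
np.set_printoptions(precision=4,suppress=True)
p,T,s=tool(); print(p,np.degrees(np.arctan2(T[1,1],T[0,1])))
w=Cam("wrist"); P=w.cloud(); 
u,v=w.proj([[.4595,-.0305,.08]])[0].astype(int); print(u,v)
save("w6",w.rgb); save("w6z",w.rgb,7,(u-50,v-40,u+50,v+40))
np.savez("w6.npz",rgb=w.rgb,P=P)
rgb=w.rgb.astype(int)
# rays at z=.08 for disc rim: light steel pixels near top height
m=(abs(P[:,:,2]-.08)<.004)&(rgb.min(2)>120); mm=np.zeros_like(m); mm[v-40:v+40,u-45:u+45]=1; m&=mm
Q=w.plane(np.argwhere(m)[:,::-1],.08)[:,:2]*1000
yaw=np.radians(8.5); A=np.array([[np.cos(yaw),np.sin(yaw)],[-np.sin(yaw),np.cos(yaw)]])
B=(Q-[459.5,-30.5])@A.T
print("box frame extents x,y", np.percentile(B,[0.5,99.5],axis=0))
# circle: only x<8 part
from scipy.optimize import least_squares
hull=cv2.convexHull(B[B[:,0]<10].astype(np.float32)).reshape(-1,2); hull=hull[hull[:,0]<9]
f=least_squares(lambda a:np.hypot(hull[:,0]-a[0],hull[:,1]-a[1])-a[2],[0,0,20]); print("circle",f.x,np.abs(f.fun).max())
t=B[(B[:,0]>24)&(B[:,0]<44)]; 
print("tongue",len(t), t[:,1].min(),t[:,1].max())
for lo in (24,29,34,39):
    k=t[(t[:,0]>=lo)&(t[:,0]<lo+5)]; print(lo,k[:,1].mean() if len(k) else None)
E
```

```text
time: 10.45
position: [0.4996, -0.0247, 0.1653]
tool_rot: [-1.337, 1.12, 1.336]
ft_force: [0.3, 0.1, -1.3]
grip_width: 0.136
[ 0.4996 -0.0247  0.1653] -169.97738456290406
321 164
box frame extents x,y [[-19.4611 -17.6933]
 [ 35.0146  19.3838]]
circle [-0.2262  0.7481 19.4106] 0.7705158563942085
tongue 179 -6.752652155614091 5.865003983014911
24 -0.5921736662282294
29 -0.3830871601433997
34 -1.3496104841207779
39 None
```

View pics/w6z.png

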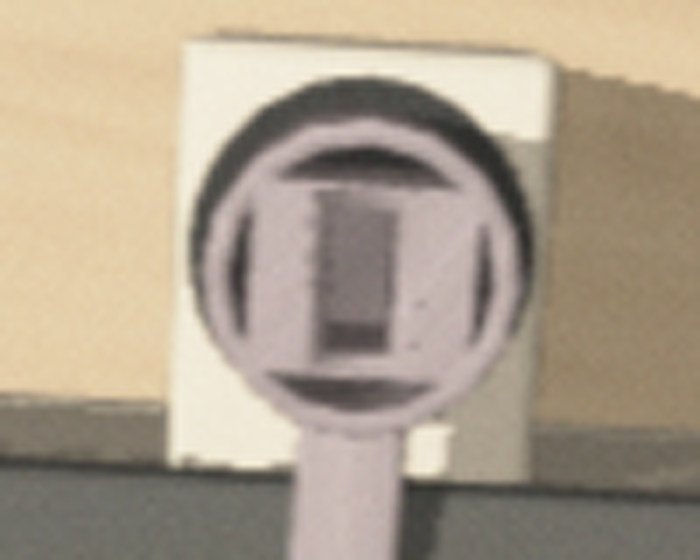

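View pics/w6.png

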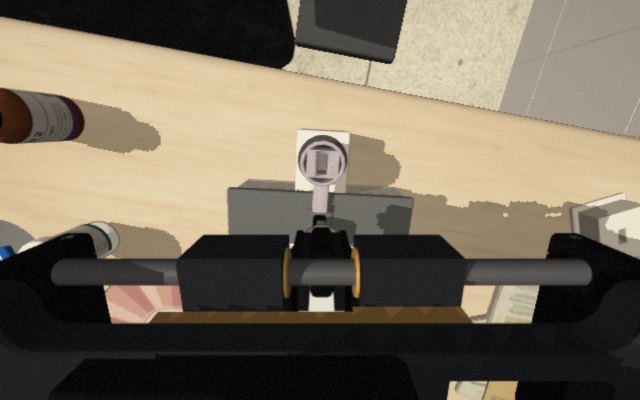

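The rim circle puts the latch axis at about (0.459, -0.030), matching the housing and lid estimates within 2 mm. The tongue and slot point at about 6° in the world, so the latch angle is near 0.04. I'll move the key above it.

```bash
python3 -m creep '[{"fingers":0,"x":0,"y":0.3,"z":0,"twist":0.3},{"fingers":0,"x":0,"y":0.7,"z":0.04,"twist":0.6},{"fingers":0,"x":0.2,"y":1.02,"z":0.04,"twist":0.76},{"fingers":0,"x":0.5,"y":1.02,"z":0.04,"twist":0.76},{"fingers":0,"x":0.8,"y":1.02,"z":0.04,"twist":0.76},{"fingers":0,"x":0.93,"y":1.02,"z":0.04,"twist":0.76},{"fingers":0,"x":0.93,"y":1.02,"z":0.04,"twist":0.76},{"fingers":0,"x":0.93,"y":1.02,"z":0.04,"twist":0.76}]' 40
python3 - <<'E'
from h import *
np.set_printoptions(precision=4,suppress=True)
p,T,s=tool(); print(p,np.degrees(np.arctan2(T[1,1],T[0,1])),s["joint_positions"])
w=Cam("wrist"); save("w7",w.rgb); save("w7z",w.rgb,6,(260,170,380,260))
c=Cam("side"); save("s7",c.rgb,5,(300,150,430,260))
E
```

```text
time: 11.17
position: [0.4591, -0.0309, 0.128]
tool_rot: [-1.288, 1.155, 1.288]
ft_force: [0.3, 0.3, 0.6]
grip_width: 0.134
[ 0.4591 -0.0309  0.128 ] -173.8355322478642 [ 1.2998  0.0786 -1.3063  1.9912  0.0828  1.1303  1.6374]
```

View pics/w7z.png

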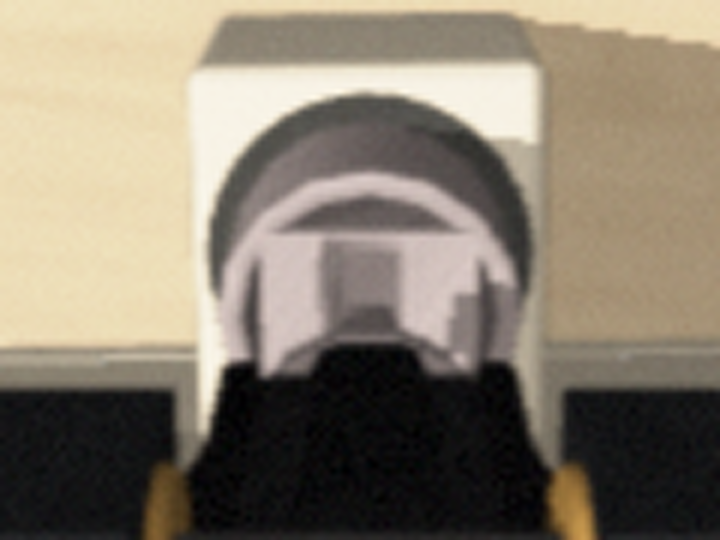

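View pics/s7.png

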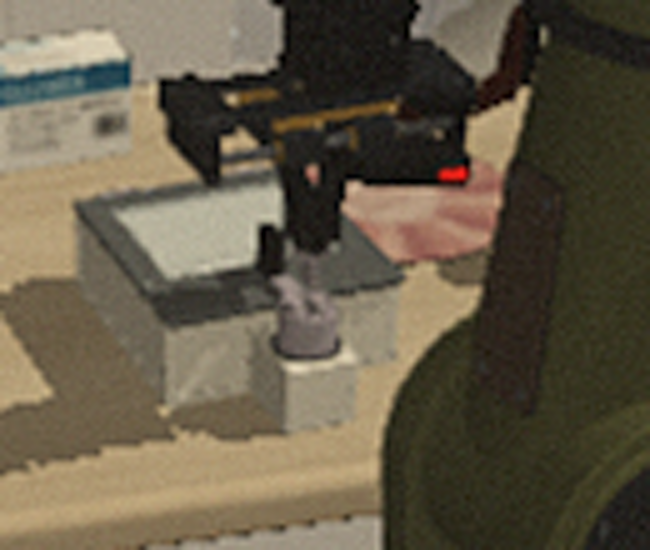

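Disc rim columns are about 222 and 517 in the zoom (centre px 321.2), and the collar sits directly above the slot. Now the lateral offset in the tool frame.

```bash
python3 - <<'E'
from h import *
np.set_printoptions(precision=2,suppress=True)
p,T,s=tool(); w=Cam("wrist"); P=w.cloud()
print("tcp",p*1000)
rgb=w.rgb.astype(int)
print("rim centre tool xyz mm",(w.plane([[321.2,216]],.08)-p)@T*1000)
# outer top arc of rim: light pixels
m=(abs(P[:,:,2]-.08)<.004)&(rgb.min(2)>120); k=np.zeros_like(m);k[190:232,285:360]=1; m&=k
Q=(w.plane(np.argwhere(m)[:,::-1],.08)-p)@T*1000; B=Q[:,1:]
h=cv2.convexHull(B.astype(np.float32)).reshape(-1,2); h=h[h[:,0]>2]
from scipy.optimize import least_squares
f=least_squares(lambda a:np.hypot(h[:,0]-a[0],h[:,1]-a[1])-20,[0,0]); print("circle tool y,z",f.x,np.abs(f.fun).max(),len(h))
E
```

```text
tcp [459.28 -31.05 128.16]
rim centre tool xyz mm [[48.16  5.38  1.01]]
circle tool y,z [-0.17  1.32] 0.7726772233248909 15
```

The camera puts the latch at +1.2 mm along tool z, minus about 0.7 mm of known bias. I'll shift +0.6 mm and start inserting.

```bash
python3 -m creep '[{"fingers":0,"x":0.1,"y":0,"z":0.015,"twist":0},{"fingers":0,"x":0.2,"y":0,"z":0.015,"twist":0},{"fingers":0,"x":0.28,"y":0,"z":0.015,"twist":0},{"fingers":0,"x":0.35,"y":0,"z":0.015,"twist":0},{"fingers":0,"x":0.42,"y":0,"z":0.015,"twist":0},{"fingers":0,"x":0.48,"y":0,"z":0.015,"twist":0},{"fingers":0,"x":0.54,"y":0,"z":0.015,"twist":0},{"fingers":0,"x":0.54,"y":0,"z":0.015,"twist":0}]' 40
python3 - <<'E'
from h import *
np.set_printoptions(precision=4,suppress=True)
p,T,s=tool(); print(p*1000,s["ft_force"],s["torque"],np.degrees(np.arctan2(T[1,1],T[0,1])))
E
```

```text
time: 11.98
position: [0.4583, -0.0307, 0.1053]
tool_rot: [-1.287, 1.156, 1.288]
ft_force: [0.1, -0.3, -0.2]
grip_width: 0.138
[458.33   -30.6971 105.3454] [ 0.1124 -0.2661 -0.2323] [ 0.0966 -0.1888 -0.0401] -173.87729387511516
```

The tip is about 9 mm into the slot with no contact force. Continuing down.

```bash
python3 -m creep '[{"fingers":0,"x":0.08,"y":0,"z":0,"twist":0},{"fingers":0,"x":0.15,"y":0,"z":0,"twist":0},{"fingers":0,"x":0.22,"y":0,"z":0,"twist":0},{"fingers":0,"x":0.28,"y":0,"z":0,"twist":0},{"fingers":0,"x":0.34,"y":0,"z":0,"twist":0},{"fingers":0,"x":0.38,"y":0,"z":0,"twist":0},{"fingers":0,"x":0.41,"y":0,"z":0,"twist":0},{"fingers":0,"x":0.41,"y":0,"z":0,"twist":0}]' 40
python3 - <<'E'
from h import *
np.set_printoptions(precision=4,suppress=True)
p,T,s=tool(); print(p*1000,s["ft_force"],s["torque"],np.degrees(np.arctan2(T[1,1],T[0,1])))
w=Cam("wrist"); save("w8z",w.rgb,6,(260,170,380,260))
E
```

```text
time: 12.65
position: [0.4584, -0.0308, 0.0896]
tool_rot: [-1.287, 1.157, 1.288]
ft_force: [-0.5, -0.6, 2.3]
grip_width: 0.133
[458.424  -30.8252  89.5613] [-0.5006 -0.6481  2.2532] [0.1673 0.0471 0.003 ] -173.88593677415682
```

View pics/w8z.png

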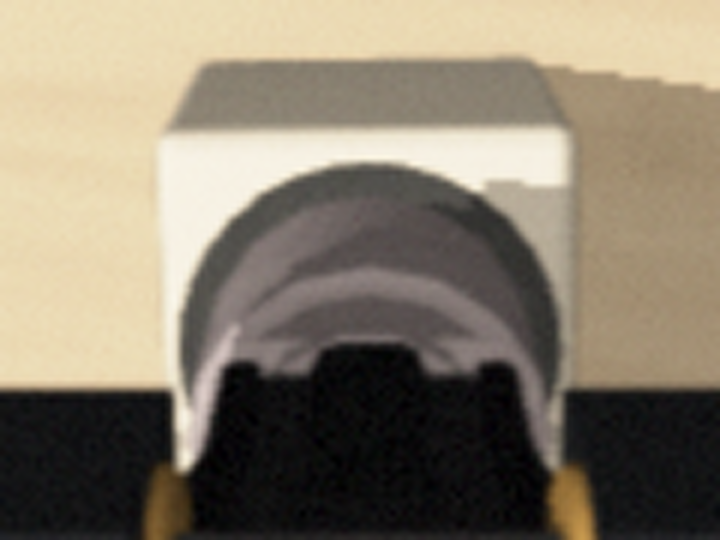

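The collar is just touching at 2 N and z = 0.0896, as predicted. I'll seat it slightly harder and turn clockwise (positive twist).

```bash
python3 -m creep '[{"fingers":0,"x":0.03,"y":0,"z":0,"twist":0},{"fingers":0,"x":0.05,"y":0,"z":0,"twist":0},{"fingers":0,"x":0.05,"y":0,"z":0,"twist":0.5},{"fingers":0,"x":0.05,"y":0,"z":0,"twist":1.5},{"fingers":0,"x":0.05,"y":0,"z":0,"twist":2.5},{"fingers":0,"x":0.05,"y":0,"z":0,"twist":3.5},{"fingers":0,"x":0.05,"y":0,"z":0,"twist":4.5},{"fingers":0,"x":0.05,"y":0,"z":0,"twist":5.5},{"fingers":0,"x":0.05,"y":0,"z":0,"twist":6.5},{"fingers":0,"x":0.05,"y":0,"z":0,"twist":7.5},{"fingers":0,"x":0.05,"y":0,"z":0,"twist":7.5}]' 45
python3 - <<'E'
from h import *
np.set_printoptions(precision=4,suppress=True)
p,T,s=tool(); print(p*1000,s["ft_force"],s["torque"],np.degrees(np.arctan2(T[1,1],T[0,1])),s["joint_positions"])
E
```

```text
time: 13.62
position: [0.4589, -0.0296, 0.0894]
tool_rot: [-0.794, 1.421, 0.795]
ft_force: [-7.3, 2.1, 21.5]
grip_width: 0.136
[458.8602 -29.6252  89.389 ] [-7.2888  2.1143 21.5138] [ 0.7209  1.5244 -0.0239] 148.4258600065779 [ 1.1163  0.1416 -1.1526  2.0337  0.1488  1.0555  0.9134]
```

Turned 38° with the key seated, pressing at 21 N. I'll ease the push and keep turning.

```bash
python3 -m creep '[{"fingers":0,"x":-0.025,"y":0,"z":0,"twist":0.5},{"fingers":0,"x":-0.025,"y":0,"z":0,"twist":1.5},{"fingers":0,"x":-0.025,"y":0,"z":0,"twist":2.5},{"fingers":0,"x":-0.025,"y":0,"z":0,"twist":3.5},{"fingers":0,"x":-0.025,"y":0,"z":0,"twist":4.5},{"fingers":0,"x":-0.025,"y":0,"z":0,"twist":5.5},{"fingers":0,"x":-0.025,"y":0,"z":0,"twist":6.5},{"fingers":0,"x":-0.025,"y":0,"z":0,"twist":7.5},{"fingers":0,"x":-0.025,"y":0,"z":0,"twist":8.2},{"fingers":0,"x":-0.025,"y":0,"z":0,"twist":8.2},{"fingers":0,"x":-0.025,"y":0,"z":0,"twist":8.2}]' 45
python3 - <<'E'
from h import *
np.set_printoptions(precision=4,suppress=True)
p,T,s=tool(); print(p*1000,s["ft_force"],s["torque"],np.degrees(np.arctan2(T[1,1],T[0,1])),s["joint_positions"])
w=Cam("wrist"); save("w9",w.rgb)
c=Cam("side"); save("s9",c.rgb,5,(300,150,430,260))
E
```

```text
time: 14.53
position: [0.4601, -0.0298, 0.0895]
tool_rot: [-0.241, 1.554, 0.242]
ft_force: [0.7, 1.7, 5.5]
grip_width: 0.13
[460.0703 -29.7928  89.5216] [0.6943 1.6789 5.5217] [ 0.543  -0.2327 -0.0524] 107.63150144725948 [ 1.0378  0.1186 -1.0632  2.0355  0.1189  1.048   0.2261]
```

View pics/w9.png

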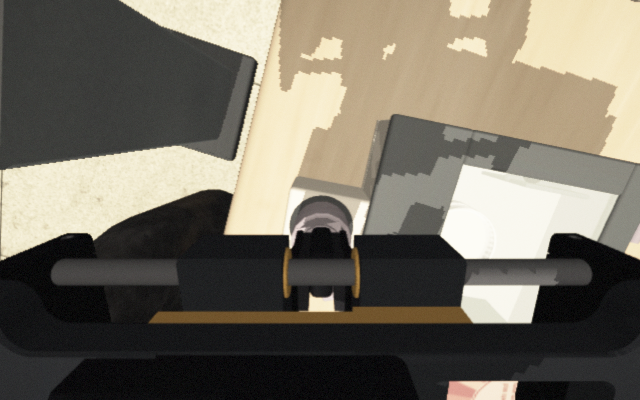

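View pics/s9.png

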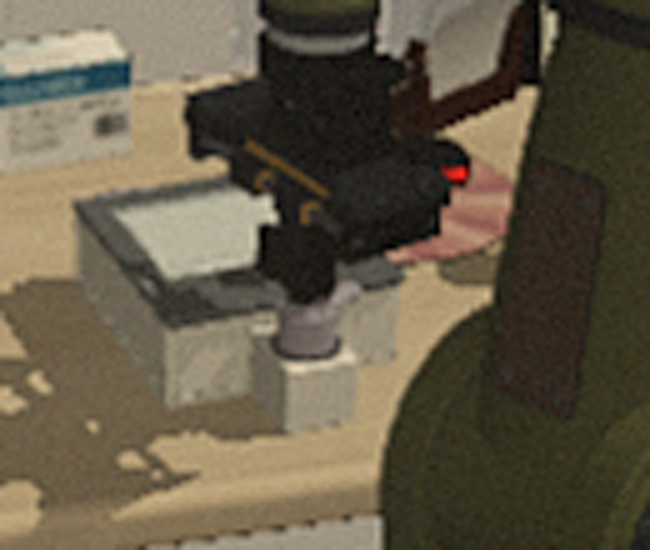

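Turned 78.5° with only friction torque so far, and the side view shows the tongue swung to the right. I'll continue in small steps until the stop pushes back.

```bash
python3 -m creep '[{"fingers":0,"x":0,"y":0,"z":0,"twist":0.4},{"fingers":0,"x":0,"y":0,"z":0,"twist":0.8},{"fingers":0,"x":0,"y":0,"z":0,"twist":1.2},{"fingers":0,"x":0,"y":0,"z":0,"twist":1.2}]' 45
python3 -c "
from h import *
p,T,s=tool(); print(p*1000,s['torque'],np.degrees(np.arctan2(T[1,1],T[0,1])))"
python3 -m creep '[{"fingers":0,"x":0,"y":0,"z":0,"twist":0.3},{"fingers":0,"x":0,"y":0,"z":0,"twist":0.6},{"fingers":0,"x":0,"y":0,"z":0,"twist":0.6}]' 45
python3 -c "
from h import *
p,T,s=tool(); print(p*1000,s['torque'],np.degrees(np.arctan2(T[1,1],T[0,1])))"
```

```text
time: 14.97
position: [0.4601, -0.0298, 0.0895]
tool_rot: [-0.158, 1.561, 0.159]
ft_force: [1.0, 2.8, 6.3]
grip_width: 0.133
[460.14796527 -29.80264068  89.51052736] [ 0.56345037 -0.28714128 -0.00905433] 101.56322259392039
time: 15.22
position: [0.4602, -0.0298, 0.0895]
tool_rot: [-0.117, 1.564, 0.118]
ft_force: [0.9, 1.8, 5.8]
grip_width: 0.136
[460.17684931 -29.77853745  89.50181607] [ 0.5514786  -0.34682331  0.05063668] 98.58844129993314
```

```bash
python3 -m creep '[{"fingers":0,"x":0,"y":0,"z":0,"twist":0.4},{"fingers":0,"x":0,"y":0,"z":0,"twist":0.8},{"fingers":0,"x":0,"y":0,"z":0,"twist":0.8}]' 45
python3 -c "
from h import *
p,T,s=tool(); print(p*1000,s['torque'],np.degrees(np.arctan2(T[1,1],T[0,1])))"
python3 -m creep '[{"fingers":0,"x":0,"y":0,"z":0,"twist":0.4},{"fingers":0,"x":0,"y":0,"z":0,"twist":0.8},{"fingers":0,"x":0,"y":0,"z":0,"twist":0.8}]' 45
python3 -c "
from h import *
p,T,s=tool(); print(p*1000,s['torque'],np.degrees(np.arctan2(T[1,1],T[0,1])))"
```

```text
time: 15.47
position: [0.4603, -0.0298, 0.0895]
tool_rot: [-0.062, 1.566, 0.063]
ft_force: [1.3, 2.4, 6.2]
grip_width: 0.138
[460.26085792 -29.81139767  89.51604416] [ 0.46932184 -0.34024472  0.08310364] 94.58015824345854
time: 15.72
position: [0.4603, -0.0299, 0.0895]
tool_rot: [-0.009, 1.567, 0.009]
ft_force: [1.1, 2.3, 4.9]
grip_width: 0.135
[460.30802173 -29.85590207  89.50067456] [ 0.47496607 -0.40393981  0.49182645] 90.66557368262056
```

The stop is felt at 0.49 N·m. I'll open only part way, since the fin lies about 48 mm from the latch axis on the jaw side, and then rise.

```bash
python3 -m creep '[{"fingers":0.3,"x":0,"y":0,"z":0,"twist":0},{"fingers":0.3,"x":0,"y":0,"z":0,"twist":0},{"fingers":0.3,"x":0,"y":0,"z":0,"twist":0},{"fingers":0.3,"x":0,"y":0,"z":0,"twist":0},{"fingers":0.3,"x":0,"y":0,"z":0,"twist":0},{"fingers":0.3,"x":-0.3,"y":0,"z":0,"twist":0},{"fingers":0.3,"x":-0.8,"y":0,"z":0,"twist":0},{"fingers":0.3,"x":-1.4,"y":0,"z":0,"twist":0},{"fingers":0.3,"x":-2,"y":0,"z":0,"twist":0},{"fingers":0.3,"x":-2.6,"y":0,"z":0,"twist":0},{"fingers":0.3,"x":-3,"y":0,"z":0,"twist":0},{"fingers":0.3,"x":-3,"y":0,"z":0,"twist":0}]' 45
python3 - <<'E'
from h import *
np.set_printoptions(precision=4,suppress=True)
p,T,s=tool(); print(p*1000,s["ft_force"],np.degrees(np.arctan2(T[1,1],T[0,1])),s["joint_positions"])
w=Cam("wrist"); save("w10",w.rgb)
E
```

```text
time: 16.72
position: [0.4607, -0.0309, 0.2125]
tool_rot: [-0.011, 1.565, 0.006]
ft_force: [0.3, 0.1, 0.1]
grip_width: 0.3
[460.6719 -30.9008 212.4742] [0.3026 0.1443 0.0787] 90.61283477446992 [ 1.0808 -0.0893 -1.0052  1.8859 -0.0757  1.2979  0.108 ]
```

View pics/w10.png

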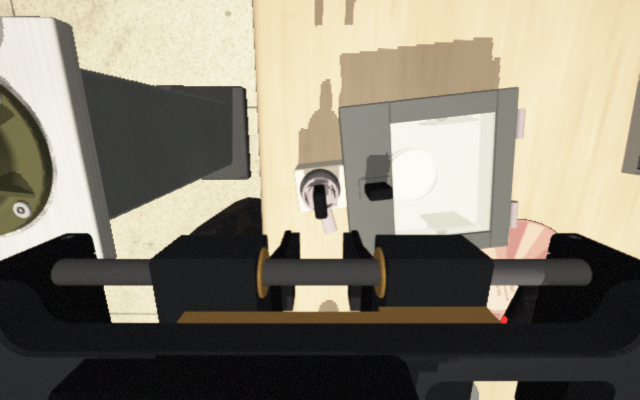

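The key stands in the latch at (320,195), the tongue is swung to (331,228) clear of the lid, and the fin is at (378,190). Checking key height, tongue angle and fin.

```bash
python3 - <<'E'
from h import *
np.set_printoptions(precision=4,suppress=True)
w=Cam("wrist"); P=w.cloud(); rgb=w.rgb.astype(int)
save("w10z",w.rgb,6,(285,150,405,240))
S=lambda a,b,c,d:np.pad(np.ones((d-b,c-a),bool),((b,400-d),(a,640-c)))
blk=rgb.max(2)<60
k=blk&S(305,175,335,225)&(P[:,:,2]>.115); print("key top",k.sum(),P[k].mean(0),cv2.minAreaRect((P[k][:,:2]*1000).astype(np.float32)))
f=blk&S(355,170,400,210)&(P[:,:,2]>.096)&(P[:,:,2]<.115); print("fin top",f.sum(),P[f].mean(0),cv2.minAreaRect((P[f][:,:2]*1000).astype(np.float32)))
t=S(300,160,345,236)&(rgb.min(2)>110)&(abs(P[:,:,2]-.0785)<.004); Q=P[t][:,:2]; c=np.array([.4593,-.0298]); r=np.hypot(*(Q-c).T); k=r>.024
if k.sum(): d=Q[k].mean(0)-c; print("tongue",k.sum(),np.degrees(np.arctan2(d[1],d[0])),r.max())
lid=(abs(P[:,:,2]-.071)<.005)&S(335,80,520,235)
print("lid",cv2.minAreaRect((P[lid][:,:2]*1000).astype(np.float32)))
E
```

```text
key top 305 [ 0.459  -0.0276  0.1237] ((459.06170654296875, -28.612552642822266), (10.36031436920166, 23.83033561706543), 6.324406147003174)
fin top 299 [ 0.5174 -0.0213  0.1042] ((517.9226684570312, -22.0765323638916), (21.72307014465332, 11.27236557006836), 5.744642734527588)
tongue 212 -71.86106593683381 0.04524671335093476
lid ((573.4984130859375, -8.141471862792969), (207.52894592285156, 158.53280639648438), 6.966598033905029)
```

View pics/w10z.png

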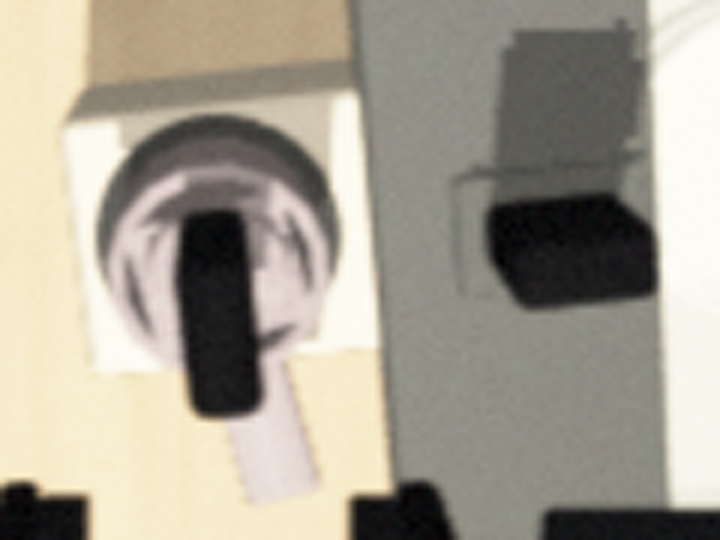

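The tongue points at -71.9° in the world; the stop is predicted at -71.7°. The key top is at 0.1237 (0.124 when fully in), so both latch checks pass. The fin is at about (0.518, -0.022), with yaw 8.5°. Now I turn the tool to 188.5° above it.

```bash
python3 -m creep '[{"fingers":0.5,"x":0,"y":0,"z":0.3,"twist":-0.7},{"fingers":0.5,"x":0,"y":0.1,"z":0.8,"twist":-2},{"fingers":0.5,"x":0,"y":0.2,"z":1.2,"twist":-3.3},{"fingers":0.5,"x":0,"y":0.2,"z":1.43,"twist":-4.6},{"fingers":0.5,"x":0,"y":0.2,"z":1.43,"twist":-5.9},{"fingers":0.5,"x":0,"y":0.2,"z":1.43,"twist":-7.2},{"fingers":0.5,"x":0,"y":0.2,"z":1.43,"twist":-8.5},{"fingers":0.5,"x":0,"y":0.2,"z":1.43,"twist":-9.8},{"fingers":0.5,"x":0,"y":0.2,"z":1.43,"twist":-11.1},{"fingers":0.5,"x":0,"y":0.2,"z":1.43,"twist":-12.4},{"fingers":0.5,"x":0,"y":0.2,"z":1.43,"twist":-13.7},{"fingers":0.5,"x":0,"y":0.2,"z":1.43,"twist":-15},{"fingers":0.5,"x":0,"y":0.2,"z":1.43,"twist":-16.3},{"fingers":0.5,"x":0,"y":0.2,"z":1.43,"twist":-17.6},{"fingers":0.5,"x":0,"y":0.2,"z":1.43,"twist":-18.8},{"fingers":0.5,"x":0,"y":0.2,"z":1.43,"twist":-19.6},{"fingers":0.5,"x":0,"y":0.2,"z":1.43,"twist":-19.6},{"fingers":0.5,"x":0,"y":0.2,"z":1.43,"twist":-19.6},{"fingers":0.5,"x":0,"y":0.2,"z":1.43,"twist":-19.6}]' 60
python3 - <<'E'
from h import *
np.set_printoptions(precision=4,suppress=True)
p,T,s=tool(); print(p*1000,s["ft_force"],np.degrees(np.arctan2(T[1,1],T[0,1])),s["joint_positions"])
w=Cam("wrist"); save("w11",w.rgb); P=w.cloud(); rgb=w.rgb.astype(int)
u,v=w.proj([[.518,-.022,.105]])[0].astype(int); print(u,v)
S=np.zeros((400,640),bool); S[v-25:v+20,u-30:u+30]=1
f=(rgb.max(2)<60)&S&(P[:,:,2]>.096)&(P[:,:,2]<.115); print("fin top",f.sum(),P[f].mean(0),cv2.minAreaRect((P[f][:,:2]*1000).astype(np.float32)))
E
```

```text
time: 18.4
position: [0.515, -0.0222, 0.2078]
tool_rot: [-1.317, 1.136, 1.319]
ft_force: [0.6, 0.0, -0.4]
grip_width: 0.504
[515.0163 -22.1522 207.7681] [ 0.6303  0.0243 -0.4132] -171.48362750759827 [ 1.1509  0.2033 -1.2695  1.7691  0.2     1.3173  1.5558]
319 206
fin top 276 [ 0.5165 -0.0225  0.1047] ((517.4354858398438, -22.302547454833984), (22.069812774658203, 10.704620361328125), 8.365877151489258)
```

View pics/w11.png

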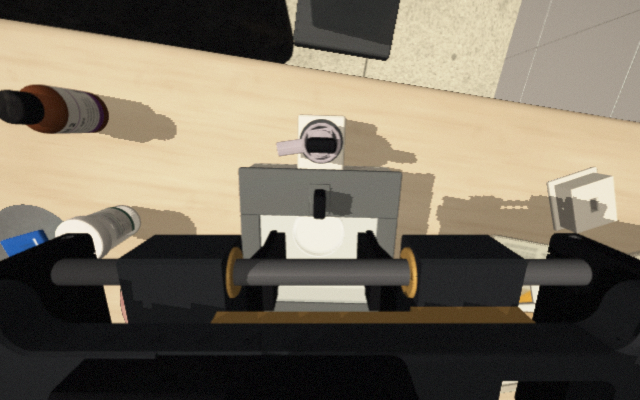

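The fin is at (319,205), squarely between the open fingers, and the key and tongue are as left. Descend and pinch.

```bash
python3 -m creep '[{"fingers":0.5,"x":0.3,"y":-0.06,"z":-0.02,"twist":0},{"fingers":0.5,"x":0.9,"y":-0.06,"z":-0.02,"twist":0},{"fingers":0.5,"x":1.5,"y":-0.06,"z":-0.02,"twist":0},{"fingers":0.5,"x":2.1,"y":-0.06,"z":-0.02,"twist":0},{"fingers":0.5,"x":2.6,"y":-0.06,"z":-0.02,"twist":0},{"fingers":0.5,"x":3,"y":-0.06,"z":-0.02,"twist":0},{"fingers":0.5,"x":3.24,"y":-0.06,"z":-0.02,"twist":0},{"fingers":0.5,"x":3.24,"y":-0.06,"z":-0.02,"twist":0},{"fingers":0.3,"x":3.24,"y":-0.06,"z":-0.02,"twist":0},{"fingers":0,"x":3.24,"y":-0.06,"z":-0.02,"twist":0},{"fingers":0,"x":3.24,"y":-0.06,"z":-0.02,"twist":0},{"fingers":0,"x":3.24,"y":-0.06,"z":-0.02,"twist":0},{"fingers":0,"x":3.24,"y":-0.06,"z":-0.02,"twist":0},{"fingers":0,"x":3.24,"y":-0.06,"z":-0.02,"twist":0},{"fingers":0,"x":3.24,"y":-0.06,"z":-0.02,"twist":0},{"fingers":0,"x":3.24,"y":-0.06,"z":-0.02,"twist":0},{"fingers":0,"x":3.24,"y":-0.06,"z":-0.02,"twist":0},{"fingers":0,"x":3.24,"y":-0.06,"z":-0.02,"twist":0},{"fingers":0,"x":3.24,"y":-0.06,"z":-0.02,"twist":0},{"fingers":0,"x":3.24,"y":-0.06,"z":-0.02,"twist":0}]' 60
python3 - <<'E'
from h import *
np.set_printoptions(precision=4,suppress=True)
p,T,s=tool(); print(p*1000,s["ft_force"],s["torque"],s["grip_width"]*87)
E
```

```text
time: 20.12
position: [0.5184, -0.0235, 0.0792]
tool_rot: [-1.319, 1.135, 1.317]
ft_force: [0.3, -2.8, 5.7]
grip_width: 0.138
[518.3977 -23.4864  79.1921] [ 0.3241 -2.8428  5.7032] [-0.6051 -0.0113 -0.613 ] 12.028861198401746
```

Gripped at 12.0 mm. Now I pull slowly along the hinge arc, first to about 0.1 rad.

```bash
python3 -m creep '[{"fingers":0,"x":-0.03,"y":0,"z":0,"twist":0},{"fingers":0,"x":-0.06,"y":-0.01,"z":0,"twist":0},{"fingers":0,"x":-0.09,"y":-0.02,"z":0,"twist":0},{"fingers":0,"x":-0.12,"y":-0.025,"z":0,"twist":0},{"fingers":0,"x":-0.15,"y":-0.035,"z":0,"twist":0},{"fingers":0,"x":-0.19,"y":-0.045,"z":0,"twist":0},{"fingers":0,"x":-0.22,"y":-0.055,"z":0,"twist":0},{"fingers":0,"x":-0.26,"y":-0.065,"z":0,"twist":0},{"fingers":0,"x":-0.3,"y":-0.08,"z":0,"twist":0},{"fingers":0,"x":-0.34,"y":-0.09,"z":0,"twist":0},{"fingers":0,"x":-0.37,"y":-0.1,"z":0,"twist":0},{"fingers":0,"x":-0.37,"y":-0.1,"z":0,"twist":0}]' 60
python3 - <<'E'
from h import *
np.set_printoptions(precision=4,suppress=True)
p,T,s=tool(); print(p*1000,s["ft_force"],s["torque"],s["grip_width"]*87)
w=Cam("wrist"); save("w12",w.rgb)
E
```

```text
time: 21.12
position: [0.5209, -0.0232, 0.0918]
tool_rot: [-1.317, 1.136, 1.32]
ft_force: [4.3, -4.1, -10.1]
grip_width: 0.133
[520.9102 -23.1714  91.8253] [  4.2754  -4.0518 -10.1192] [-0.7188 -0.6339 -0.6771] 11.600940008109129
```

View pics/w12.png

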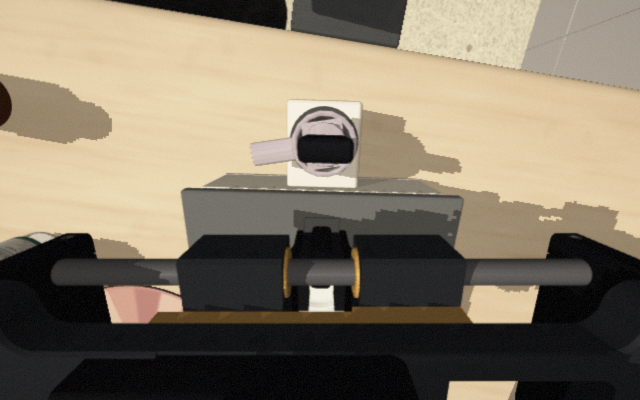

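The lid's front edge now runs across row ~190 (182–462) above the box front. Measuring its height.

```bash
cat > lid.py <<'E'
from h import *
np.set_printoptions(precision=4,suppress=True)
p,T,s=tool(); print(p*1000,s["ft_force"],s["grip_width"]*87)
w=Cam("wrist"); P=w.cloud(); rgb=w.rgb.astype(int)
o=np.array([.5786,-.0139]); yaw=np.radians(8.5); A=np.array([[np.cos(yaw),np.sin(yaw)],[-np.sin(yaw),np.cos(yaw)]])
B=P.copy(); B[:,:,:2]=(P[:,:,:2]-o)@A.T
m=(B[:,:,0]>-.1)&(B[:,:,0]<-.06)&(abs(B[:,:,1])<.085)&(abs(B[:,:,1])>.03)&(B[:,:,2]>.066)&(B[:,:,2]<.16)&(rgb.max(2)<160)&(rgb.max(2)>50)
m[235:]=0
q=B[m]; 
if len(q):
    a=np.polyfit(q[:,0],q[:,2],1); a2=np.polyfit(q[:,1],q[:,2],1); print(len(q),"slope angle",-np.arctan(a[0]),"lateral",a2[0],"x range",q[:,0].min(),q[:,0].max())
    x=q[:,0].min(); e=q[q[:,0]<x+.003]; print("edge z",np.median(e[:,2]),"edge raise",np.median(e[:,2])-.071)
    # angle from geometry: height over hinge at distance
    r=np.hypot(q[:,0]-.088,q[:,2]-.064); th=np.arctan2(q[:,2]-.064,.088-q[:,0])-np.arcsin(.007/r); print("theta",np.median(th),np.std(th))
E
python3 lid.py
```

```text
[520.9011 -23.161   91.8228] [  5.1809  -3.7127 -10.4352] 11.607115038282737
7620 slope angle 0.0364815291215251 lateral 0.0006555287137680771 x range -0.09416697011617317 -0.06384224596636744
edge z 0.08484722471447818 edge raise 0.01384722471447819
theta 0.08329242953031143 0.006157148387572327
```

Lid is at about 0.08 rad (edge raised 14 mm), level side to side. Continuing to the target.

```bash
python3 -m creep '[{"fingers":0,"x":-0.03,"y":-0.01,"z":0,"twist":0},{"fingers":0,"x":-0.06,"y":-0.02,"z":0,"twist":0},{"fingers":0,"x":-0.09,"y":-0.03,"z":0,"twist":0},{"fingers":0,"x":-0.13,"y":-0.05,"z":0,"twist":0},{"fingers":0,"x":-0.17,"y":-0.065,"z":0,"twist":0},{"fingers":0,"x":-0.21,"y":-0.08,"z":0,"twist":0},{"fingers":0,"x":-0.25,"y":-0.1,"z":0,"twist":0},{"fingers":0,"x":-0.29,"y":-0.115,"z":0,"twist":0},{"fingers":0,"x":-0.33,"y":-0.13,"z":0,"twist":0},{"fingers":0,"x":-0.37,"y":-0.15,"z":0,"twist":0},{"fingers":0,"x":-0.41,"y":-0.165,"z":0,"twist":0},{"fingers":0,"x":-0.44,"y":-0.18,"z":0,"twist":0},{"fingers":0,"x":-0.44,"y":-0.18,"z":0,"twist":0},{"fingers":0,"x":-0.44,"y":-0.18,"z":0,"twist":0}]' 60
python3 lid.py; python3 -c "
from h import *
save('w13',Cam('wrist').rgb); save('s13',Cam('side').rgb,5,(300,150,430,260))"
```

```text
time: 22.38
position: [0.5271, -0.0224, 0.1099]
tool_rot: [-1.317, 1.139, 1.321]
ft_force: [1.4, -4.6, -8.2]
grip_width: 0.135
[527.0521 -22.3931 109.9314] [ 1.3973 -4.6137 -8.2154] 11.75584855272405
7888 slope angle 0.14414894881867543 lateral 0.0023526635846993437 x range -0.09084159276255072 -0.06000123532681921
edge z 0.10583020511440186 edge raise 0.034830205114401866
theta 0.20616440140351575 0.006952000449232999
```

View pics/w13.png

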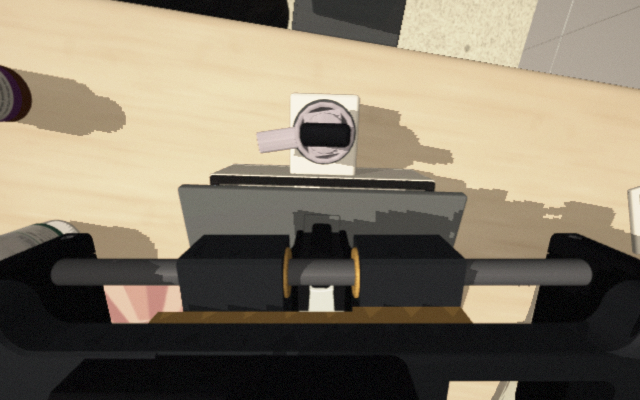

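View pics/s13.png

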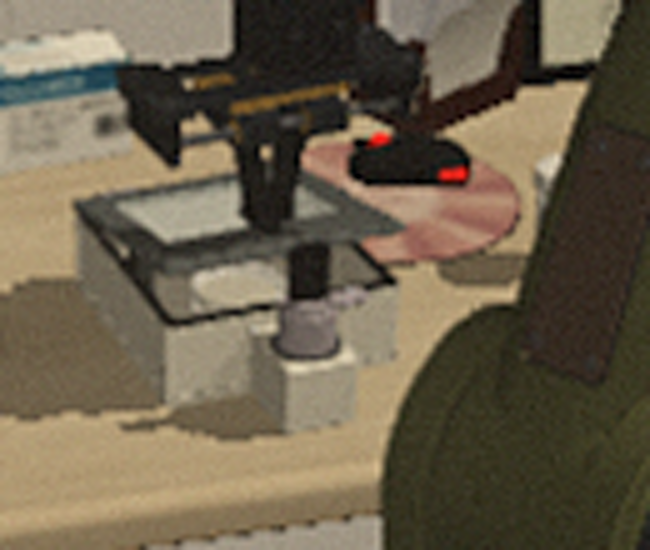

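The edge is raised 35 mm by depth and about 38 mm by the arm's arc, and the key still stands in the latch. A small addition of about 2.4 mm at the fin.

```bash
python3 -m creep '[{"fingers":0,"x":-0.03,"y":-0.01,"z":0,"twist":0},{"fingers":0,"x":-0.06,"y":-0.02,"z":0,"twist":0},{"fingers":0,"x":-0.06,"y":-0.02,"z":0,"twist":0},{"fingers":0,"x":-0.06,"y":-0.02,"z":0,"twist":0},{"fingers":0,"x":-0.06,"y":-0.02,"z":0,"twist":0},{"fingers":0,"x":-0.06,"y":-0.02,"z":0,"twist":0}]' 60
python3 lid.py; python3 - <<'E'
from h import *
np.set_printoptions(precision=4,suppress=True)
w=Cam("wrist"); P=w.cloud(); rgb=w.rgb.astype(int)
k=np.zeros((400,640),bool); k[110:160,290:365]=1
b=k&(rgb.max(2)<60)&(P[:,:,2]>.115); print("key top",P[b].mean(0),b.sum())
# edge by ray: top edge row of lid at cols, intersect with vertical plane through edge using two views
c=Cam("side"); P2=c.cloud(); o=np.array([.5786,-.0139]); yaw=np.radians(8.5); A=np.array([[np.cos(yaw),np.sin(yaw)],[-np.sin(yaw),np.cos(yaw)]])
B=P2.copy(); B[:,:,:2]=(P2[:,:,:2]-o)@A.T
r=c.rgb.max(2)
for lo in (.03,.05):
    m=(B[:,:,0]>-.1)&(B[:,:,0]<-.06)&(B[:,:,1]>lo)&(B[:,:,1]<lo+.02)&(B[:,:,2]>.085); q=B[m]; print(len(q), q[q[:,0]<q[:,0].min()+.008].mean(0) if len(q) else 0)
for n,uv in (("scene",(447,238)),("scene",(191,261))):
    print(n,Cam(n).cloud()[uv[1],uv[0]])
save("scene14",Cam("scene").rgb)
E
```

```text
time: 23.03
position: [0.5282, -0.0223, 0.1125]
tool_rot: [-1.317, 1.139, 1.321]
ft_force: [0.6, -5.2, -6.0]
grip_width: 0.134
[528.1715 -22.2829 112.458 ] [ 0.6281 -5.2208 -6.0006] 11.618069704636635
7728 slope angle 0.1577243315160323 lateral 0.002345185980443738 x range -0.09015600252948622 -0.06000618174428469
edge z 0.10889885945801986 edge raise 0.037898859458019865
theta 0.2236407409463732 0.007214263127784776
key top [ 0.459  -0.0297  0.1239] 1074
564 [-0.0955  0.0374  0.4862]
64 [-0.0829  0.0601  0.1567]
scene [ 0.446  -0.3112  0.0598]
scene [0.409  0.4401 0.0145]
```

View pics/scene14.png

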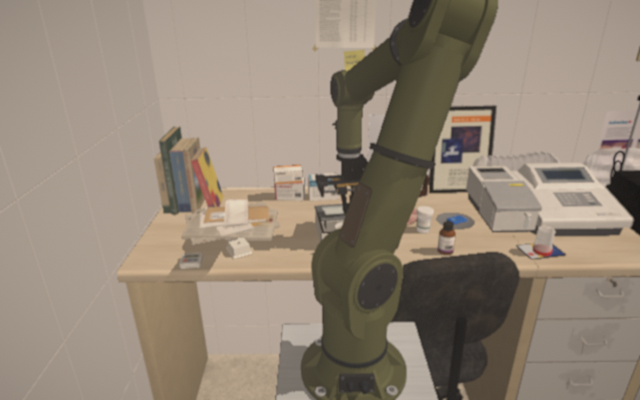

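The edge is raised about 38 mm by depth and 41 mm by the arc. The key is seated (top at 0.1239). The bottle (447,238), cup (424,218) and timer (191,261) are where they started, so I'm handing in.

```bash
python3 -c "
from bench import workorder; print(workorder.close_job())"
```

```text
the job is handed in; nothing more can be done
None
```

I took the key from its stand, pushed it fully into the latch and turned it clockwise to the stop. I then pulled the lid free by its fin and held it ajar. The job was handed in at about 23 s with the gripper still holding the fin at 60 N.

- **Latch and key:** At the stop I felt 0.49 N·m. The tongue pointed at -71.9° (the 1.4 rad stop predicts -71.7°) and is clear of the lid. The key is still in the latch, with its handle top at 0.1239 m; fully in is 0.124 m.
- **Lid opening:** The front edge is raised about 38 mm by the wrist camera's depth, and about 41 mm going by the arm's motion round the hinge. A straight-line fit to the lid's slope gave a lower angle (0.16 rad against 0.22 rad); I set it aside because it also read low earlier.
- **Side camera:** A check of the lid edge from this camera picked up the arm instead of the lid, so it gave no usable number.
- **Bystanders:** By depth, the bottle and timer read within about 2 mm of their first readings. The cup gave no depth reading, so I checked it only by eye in the picture, where it looks unmoved.
- **Forces:** The highest readings I saw were about 21 N while seating the key and 10 N while pulling the lid. I read them only between moves, so brief peaks, including the seal letting go, could have been higher.

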